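Open the sloping spoon box and put the soda spoon away

ROBOT

A 6-joint arm with a two-finger parallel gripper is mounted at the origin on the work surface. World frame = base frame: x ahead of the robot, y to its left, z up, the work surface at z = 0. Lengths are in m, angles in rad, forces in N, time in s.
With the tool pointing down it reaches from about 0.25 to 0.85 m from the base axis. Payload 12.5 kg.
Tool frame: the origin (TCP) lies at the very end of the fingers, on their centre line; the grasp point (between the pads) lies 19 mm behind it; z points along the fingers, y is the line along which they close (so a half turn about z gives the same grasp; the last joint's range is limited). The gripper opens to 93 mm and grips with 3 to 60 N. Pads are 15 mm wide; open, the fingers measure 128 mm over their backs; the gripper's body (75 mm by 188 mm) begins 65 mm behind the grasp point.
Start: joints at [-1.397, 0.351, 1.652, -0, 1.139, -0.085], TCP at [0.141, -0.532, 0.219] pointing down, gripper open.
Joint ranges: [-2.75, 2.75], [-0.79, 2.1], [0.01, 2.65], [-1.57, 4.71], [0.07, 3.14], [-2.87, 2.87]. Speed limits (rad/s): [2.22, 2.22, 2.79, 3.14, 3.14, 3.14].

INTERFACE

Orientations are given as [roll, pitch, yaw] about the fixed x, y, z axes, in that order (R = Rz(yaw) Ry(pitch) Rx(roll)).
In Python, from station import bot gives the robot as it stands. The module is installed in compiled form; this text tells all that it offers.
- The arm moves only by the tool drive_tool, never from a script. Its argument "series" is a list of rows, each a list of 3 entries, a list of its own where there are three numbers: the turn, a rotation vector about the tool's x, y, z in rad, then the shift along the tool's x, y, z in cm, then the finger opening in cm, from 0 to 9.3. A call has 1 to 8 rows; each row is the pose to reach, as a shift and turn from the pose commanded when the call began, along the tool's axes at that moment; what a row does not reach only later rows make up. A row lasts 1/8 s, in which the tool goes at most 62.5 mm and 10.7 degrees, less where a joint would pass 70% of its speed; a pose out of reach is approached as far as the arm can. A call with a gripper value outside its range is refused whole. The fingers move at their own pace and stop on an object; "grip_force" is the grip in N (left out, the last holds). Time passes only in rows, so rows that repeat a pose let the fingers close. It gives the time, the measured TCP pose, the force, the opening and the grip force at its end, in the units of the state.
- bot.get_state(): the state, without advancing time (a new reading comes with each control period).
- bot.snapshot(name): name is "scene" or "top"; returns the picture (384x512x3 uint8, red, green, blue); there is no depth.
- bot.camera_params(name): a dict with "fov_y" (degrees; the focal length in pixels is half the picture's height over the tangent of half this angle, whatever the lens; pixels are square), "cx", "cy" (the principal point, pixels), "k1" (the pictures are not rectified: a ray, as slopes to the right and down, at radius r is drawn at 1 + k1 r^2 times it, then the intrinsics apply), "rvec" (rotation vector, rad) and "tvec" (3), from world to camera coordinates, as OpenCV has them. Camera axes: x right, y down, z forward; pixel columns grow to the right and rows downward; lengths in m; the calibration is good to about 2 mm. A picture is of the moment at which its call begins. camera_params takes no time and is no camera call.
- bot.job_done(): hands the job in; it is judged then, once.
The state is a dict: "time": time; "joint_pos": joint angles; "qvel": joint speeds; "tau": joint torques, N m; "tcp_pos": TCP position; "ee_rot": TCP orientation; "force": force on the tool from outside, world axes, zero at the start; "torque": the same for the moment, N m; "width": finger opening in m; "gripper_force": force on a finger pad.
Only numpy, scipy, OpenCV 4.12 (cv2) and the standard library are available. Lean on these libraries where they do the work, as an engineer would, in place of code of your own. Each camera call takes 0.05 s, during which the arm holds its last target. There are 200 camera calls.

TASK

Open the sloping spoon box by lifting the lower end of its sliding lid over the stop lip and drawing the lid down the slope until it is clear of the grooves, and lay the lid flat, bar side up, about the middle of the black rubber bar mat. Then lay the long soda spoon down inside the open box so that all of it lies below the rim. Set both things down rather than dropping them, and leave the mixing cup, the malt tumbler and the sugar bowl standing where they are.

Things in the scene. Friction and masses are not known exactly. Their poses are not given: they have to be found in the camera images.
- spoon_box: Fixed wooden box, 240 mm long, 116 wide, on a dark steel stand, sloping 25 degrees, low end to the left as the robot sees it (+y). Frame in the slope: x up the slope along the box, y across, z square to the slope, out of the mouth (leaning 25 degrees from vertical to the low end). Origin: middle of the mouth, 120 mm above the counter, in the plane of the ledges the lid rests on (z = 0)
- box_floor (a point): Middle of the box's inner floor, box z = -40 mm. Axes as the box's. Inside space: box x -112 to 112, y -42 to 42, z -40 to 0. The stand below keeps within the box's outline
- box_lip (a point): Middle of the top edge of the stop lip, box x = -116, z = 6 mm: the low end wall, x -120 to -112, rises 6 mm above the ledges, 1 mm above the lid's upper face. Axes as the box's. Low side guides, inner faces at box y = +-52, top at z = 5, run the whole length
- box_groove (a point): Middle between the two grooves, box x = 87, z = 5 mm. Axes as the box's. Only at the upper end, box x 62 to 112, each side ledge is roofed to form a groove: roof underside at z = 10, top at 15, over |y| 44 to 58. The back wall behind, x 112 to 120, rises to z = 15
- lid: Loose pale wooden lid: plate 220 mm long (x), 100 wide (y), 5 thick, 90 to 162 g. Origin: centre of its underside; z out of its upper face. At the start it lies in the box, its frame within about 2 mm of the box's, its upper 48 mm under the groove roofs, its low end about 2 mm from the stop lip or touching it
- lid_bar (a point): Middle of the top of the lid's pull bar, at lid x = -90, z = 25 mm: a straight bar on the lid's upper face near its lower end, 10 mm thick (lid x), 90 mm wide (across the lid, y) and 20 mm tall (lid z 5 to 25). Axes as the lid's. Best pinched across its thickness, along lid x, with the tool square to the lid
- lid_front (a point): Middle of the low end's bottom edge, lid x = -110, z = 0. Axes as the lid's. The grooves' 5 mm of play is less than the 6 mm lip, so the low end alone must be raised, the upper end staying low in the grooves as the hinge (they allow about 5.5 degrees, 20 mm at this end). Drawn 50 mm down the slope, the lid is out from under the roofs and can be lifted off
- spoon: Loose stainless soda spoon, 188 mm long, 42 to 78 g, lying bowl up on the counter. Origin: on its underside, under the middle; x along it to its bowl, z up. Handle: straight bar 8 mm wide (y), z 5 to 12 mm, x = -90 to 60, 5 mm free below it; tail knob 16 mm across, 14 tall, at x = -88; bowl 36 mm across, 13 tall, at x = 74. Pinch it across y, near the middle
- spoon_tail (a point): Tail end of the spoon, at spoon x = -92, z = 7 mm. Axes as the spoon's
- spoon_tip (a point): Bowl end of the spoon, at spoon x = 88, z = 7 mm. Axes as the spoon's
- mat: Fixed black ribbed rubber bar mat lying on the counter to one side of the box, 280 mm (x) by 160 mm (y), 4 mm thick. Origin: centre of its underside, z up
- mixing_cup: Bystander: loose ribbed steel mixing cup, 98 mm across, 170 tall. Origin: centre of its foot, z up
- tumbler: Bystander: loose thick glass malt tumbler, 84 mm across, 150 tall. Origin: centre of its foot, z up
- sugar_bowl: Bystander: loose mint-green ceramic sugar bowl with a closed top, 96 mm across, 104 tall. Origin: centre of its foot, z up
- mixer: Fixed chrome spindle mixer with a black rocker switch, base 170 mm (x) by 200 mm (y), 510 tall, off to the left of the work. Origin: centre of its foot, z up. Not used
There are look-alikes about, which are no part of the job. Several things have the shape of the spoon; the one meant has the colours described above.

How it is judged:
On the way:
1. the lid is drawn clear of the grooves ((x of lid in the frame of spoon_box below -0.05 m or distance between lid and spoon_box above 0.15 m)), for 0.1 s.
At the end, for the whole second after the job is handed in: The lid rests flat on the mat, bar up (within 0.1 rad of level, underside below 12 mm), its centre within 60 mm of the mat's centre; both ends of the spoon are inside the box's walls, below the rim (ledge plane), at rest; cup, tumbler and sugar bowl within 30 mm of their start, upright (horizontal distance between lid and mat below 0.06 m and angle between lid's own z axis and vertical below 0.1 rad and height (world z) of lid below 0.012 m and linear speed of each of lid, spoon below 0.02 m/s and z of spoon_tail in the frame of spoon_box between -0.045 and 0 m and z of spoon_tip in the frame of spoon_box between -0.045 and 0 m and x of spoon_tail in the frame of spoon_box between -0.116 and 0.116 m and x of spoon_tip in the frame of spoon_box between -0.116 and 0.116 m and y of spoon_tail in the frame of spoon_box between -0.046 and 0.046 m and y of spoon_tip in the frame of spoon_box between -0.046 and 0.046 m); the robot touches nothing.
It fails at once if the mixing cup is shifted more than 30 mm or tipped (distance of mixing_cup from where it was at the start of the episode above 0.03 m or angle between mixing_cup's own z axis and vertical above 0.3 rad).
It fails at once if the tumbler is shifted more than 30 mm or tipped (distance of tumbler from where it was at the start of the episode above 0.03 m or angle between tumbler's own z axis and vertical above 0.3 rad).
It fails at once if the sugar bowl is shifted more than 30 mm or tipped (distance of sugar_bowl from where it was at the start of the episode above 0.03 m or angle between sugar_bowl's own z axis and vertical above 0.3 rad).
It fails at once if the lid is dropped (falls untouched by the fingers faster than 0.9 m/s, some 40 mm) (linear speed of lid above 0.9 m/s and contact force between the fingers and lid below 0.1 N).
It fails at once if the spoon is dropped (falls untouched by the fingers faster than 0.9 m/s, some 40 mm) (linear speed of spoon above 0.9 m/s and contact force between the fingers and spoon below 0.1 N).
It also fails if it takes over 64 s, if anything falls off the work surface, if the arm or the gripper's body presses on something with over 40 N, if the wrist force passes 120 N, or if a joint passes its speed limit or range.

## Working session

There is one attempt and no reset: what is moved stays moved. The work goes in short steps, Python scripts to look and compute and a tool call to move; the robot and the scene stay as the last step left them, time stands still between calls to the robot, and variables do not carry over. Pictures are saved under pics/ and viewed, at most 13 in all, crops included, and the job is handed in when it is done.

Besides the shell and the picture viewer there is one more tool, called after ">>>" as a command line: name --argument value ..., lists and objects as JSON in quotes. drive_tool: Moves the arm, as the interface text tells. Its arguments: {"type":"object","properties":{"series":{"type":"array"},"grip_force":{"type":"number"}},"required":["series"]}

```bash
mkdir -p pics; cat > h.py <<'E'
import numpy as np, cv2
from scipy.spatial.transform import Rotation as R
from station import bot
def cam(n):
    p=bot.camera_params(n); f=192/np.tan(np.radians(p['fov_y'])/2)
    return p,f,R.from_rotvec(np.ravel(p['rvec'])).as_matrix(),np.ravel(p['tvec'])
def proj(n,X):
    p,f,Rm,t=cam(n); c=np.atleast_2d(X)@Rm.T+t; s=c[:,:2]/c[:,2:]
    s=s*(1+p['k1']*(s**2).sum(1,keepdims=True)); return s*f+[p['cx'],p['cy']]
def ray(n,u,v):
    p,f,Rm,t=cam(n); d=np.array([(u-p['cx'])/f,(v-p['cy'])/f]); s=d.copy()
    for _ in range(30): s=d/(1+p['k1']*(s@s))
    return -Rm.T@t, Rm.T@np.array([s[0],s[1],1])
def atz(n,u,v,z):
    o,d=ray(n,u,v); return o+d*(z-o[2])/d[2]
def snap(n,name,crop=None,k=1):
    im=bot.snapshot(n)[:,:,::-1]
    if crop: x,y,w,h=crop; im=im[y:y+h,x:x+w]
    if k!=1: im=cv2.resize(im,None,fx=k,fy=k,interpolation=cv2.INTER_CUBIC)
    cv2.imwrite('pics/'+name+'.png',im)
E
python3 - <<'E'
from h import *
for n in('top','scene'):
    print(n,bot.camera_params(n),ray(n,256,192)); snap(n,n+'0',k=1.5)
print(bot.get_state())
E
```

```text
top {'fov_y': 45.03681449074295, 'cx': 259.76796524179986, 'cy': 188.09081703942365, 'k1': 0.014197610699003656, 'rvec': array([ 2.12150499, -2.12372512,  0.22288333]), 'tvec': array([0.00510053, 0.5664186 , 1.58192486])} (array([0.24465145, 0.02354151, 1.6622075 ]), array([ 0.18817358, -0.00348457, -0.98219958]))
scene {'fov_y': 55.720949203698815, 'cx': 257.06799402396575, 'cy': 187.72296192250369, 'k1': -0.021456225880320815, 'rvec': array([ 1.40078936,  2.33263076, -0.72574639]), 'tvec': array([ 0.22607258, -0.33523529,  1.53306108])} (array([1.13552996, 0.32374264, 1.05807854]), array([-0.50474293, -0.25467215, -0.82493876]))
{'time': 0.1, 'joint_pos': array([-1.39660308e+00,  3.51166031e-01,  1.65233560e+00,  9.84313247e-06,
        1.13911992e+00, -8.46016077e-02]), 'qvel': array([ 1.34223061e-03, -1.59037129e-03, -1.32663982e-03,  1.34504090e-03,
       -1.64373229e-03, -5.50725117e-05]), 'tau': array([ 9.05109337e-04, -4.98029852e+01, -2.85705364e+01,  7.00032036e-02,
        2.38816312e-02, -3.66823713e-05]), 'tcp_pos': array([ 0.14072705, -0.5313771 ,  0.21817352]), 'ee_rot': array([-3.14056819e+00, -9.58463889e-05,  2.58790680e-01]), 'force': array([-0.76421417,  0.83909494,  0.68438025]), 'torque': array([-0.03292565,  0.00076598, -0.0018338 ]), 'gripper_force': 0.0, 'width': 0.0929760848605808}
```

View pics/top0.png

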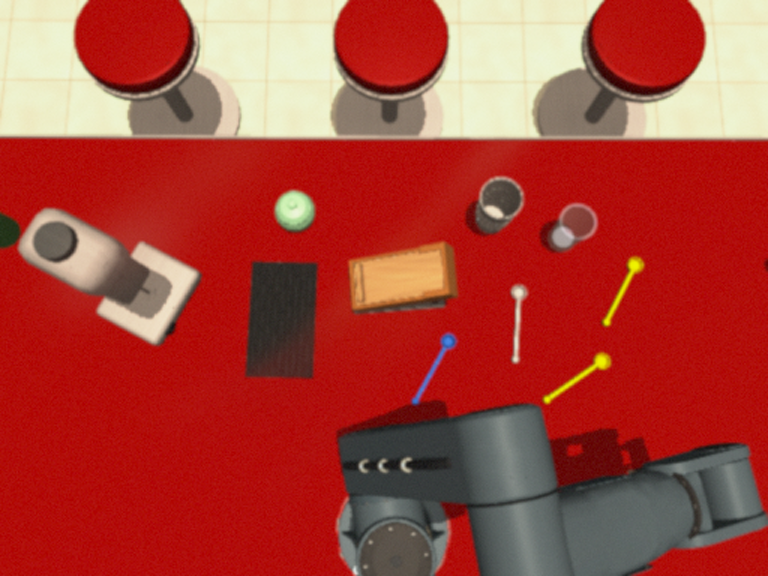

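View pics/scene0.png

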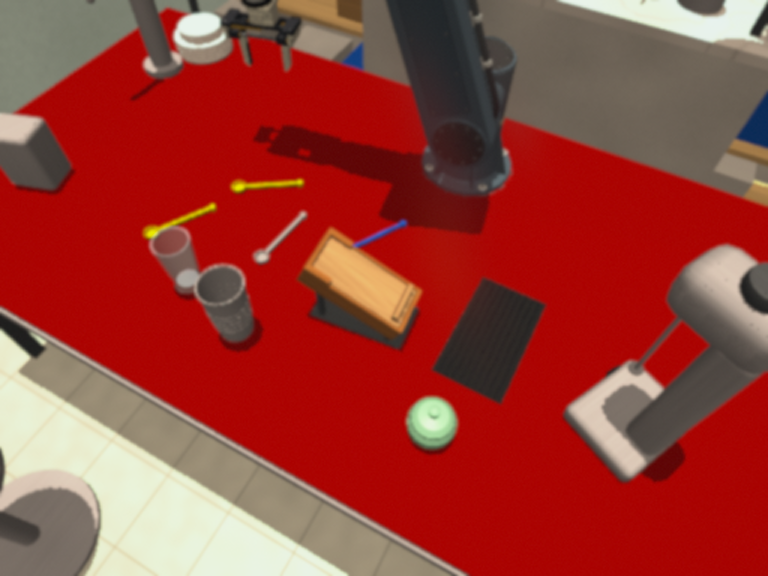

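Top view: box at about (403,277), mat (281,320), steel spoon (518,292)-(515,360), all in 1.5x pixels. The mixing cup, tumbler and bowl stand beyond them. Next I need enlarged crops.

```bash
python3 - <<'E'
from h import *
snap('top','top1',(155,120,200,140),4)
snap('scene','scene1',(160,120,210,150),3.8)
E
```

```text
(no output)
```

View pics/top1.png

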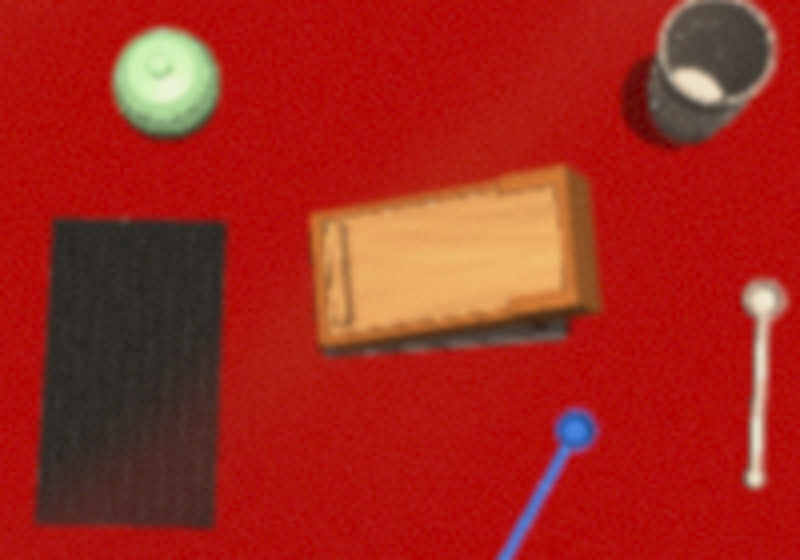

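View pics/scene1.png

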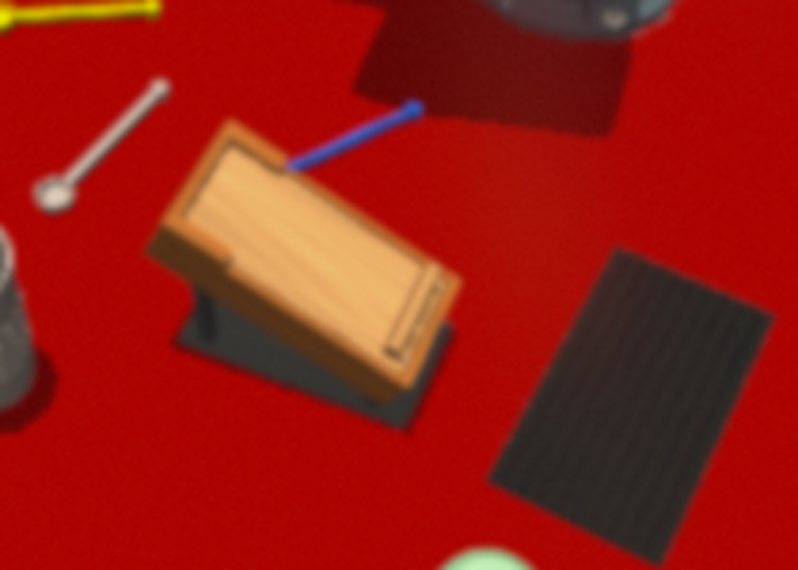

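Crops: box corners, lid bar (338,272 in the top crop), mat corners, and spoon bowl (764,299) and tail (755,480) are all readable. I'll fit the poses next.

```bash
cat > fit.py <<'E'
from h import *
from scipy.optimize import least_squares
T=lambda u,v:(155+u/4,120+v/4); S=lambda u,v:(160+u/3.8,120+v/3.8)
def box(p): return R.from_euler('ZY',[p[2],-np.radians(25)]).as_matrix(),np.array([p[0],p[1],.12])
obs=[('top',T(311,213),(-120,58,5)),('top',T(322,349),(-120,-58,5)),('top',T(566,167),(120,58,15)),('top',T(578,303),(120,-58,15)),
('scene',S(462,280),(-120,-58,5)),('scene',S(410,388),(-120,58,5)),('scene',S(232,120),(120,-58,15)),('scene',S(162,220),(120,58,15))]
def res(p):
    A,t=box(p); return np.concatenate([proj(n,A@np.array(X)/1000+t)[0]-uv for n,uv,X in obs])
E
python3 - <<'E'
from fit import *
r=least_squares(res,[.45,.03,-1.45]); print('box',r.x,np.degrees(r.x[2]),r.fun.reshape(-1,2).round(1).tolist())
A,t=box(r.x)
for n,o,k in (('top',(155,120),4),('scene',(160,120),3.8)):
    for nm,X in (('bar+',(-90,45,25)),('bar-',(-90,-45,25)),('lidup',(110,0,5))):
        print(n,nm,(proj(n,A@np.array(X)/1000+t)[0]-o)*k)
print('bar',A@[-.09,0,.025]+t)
m=[atz('top',*T(*q),.004) for q in((53,220),(226,223),(215,527),(37,523))]; print('mat',np.mean(m,0),np.round(m,3).tolist())
for nm,a,b in (('bowl',T(764,299),S(54,194)),('tail',T(755,480),S(160,88))): print(nm,atz('top',*a,.012),atz('scene',*b,.012))
for nm,a,b in(('cup',(718,50),.17),('bowl',(160,65),.1)): print(nm,atz('top',*T(*a),b))
E
```

```text
box [ 0.56491469 -0.0133733  -1.49616565] -85.72397703010814 [[-0.5, 0.5], [-1.1, -1.0], [-1.2, -0.3], [-1.0, 0.2], [-1.0, -0.6], [-0.9, -0.9], [-0.9, -0.9], [-0.0, -0.4]]
top bar+ [329.89153043 219.79303981]
top bar- [337.00120558 322.43531063]
top lidup [560.30360604 238.16301464]
scene bar+ [392.8313583  344.59097762]
scene bar- [434.349527   261.29429865]
scene lidup [202.78541597 178.28084208]
bar [0.55804511 0.0785034  0.10462205]
mat [0.48638966 0.26203159 0.004     ] [[0.626, 0.339, 0.004], [0.623, 0.181, 0.004], [0.346, 0.185, 0.004], [0.35, 0.343, 0.004]]
bowl [ 0.55065082 -0.30900528  0.012     ] [ 0.55494809 -0.3032159   0.012     ]
tail [ 0.38685116 -0.29457292  0.012     ] [ 0.3926793  -0.28783131  0.012     ]
cup [ 0.73481449 -0.24656597  0.17      ]
bowl [0.74329929 0.23210587 0.1       ]
```

```bash
cat > g.py <<'E'
from fit import *
BX=least_squares(res,[.45,.03,-1.45]).x; A,t0=box(BX)
def B(x,y,z): return A@(np.array([x,y,z])/1000)+t0
TL=np.c_[np.cross(A[:,0],-A[:,2]),A[:,0],-A[:,2]]  # tool y = box x
def go(pos,Rt):
    s=bot.get_state(); R0=R.from_euler('xyz',s['ee_rot'])
    print('turn',(R0.inv()*R.from_matrix(Rt)).as_rotvec().round(3),'shift cm',(R0.inv().apply(np.array(pos)-s['tcp_pos'])*100).round(2),'t',round(s['time'],2),'z now',s['tcp_pos'].round(4))
E
python3 - <<'E'
from g import *
print('pre',B(-88,0,100),'grasp',B(-88,0,10))
go(B(-88,0,100),TL)
for q in((145,242),(200,275),(160,345),(97,310)): print(atz('top',q[0]/1.5,q[1]/1.5,.04))
E
```

```text
pre [0.55581694 0.10830397 0.17344037] grasp [0.55865293 0.0703742  0.09187267]
turn [-0.436 -0.04   0.181] shift cm [ 56.5  -51.23   4.53] t 0.2 z now [ 0.1408 -0.5315  0.2183]
[0.66764973 0.5901839  0.04      ]
[0.5869085  0.45504382 0.04      ]
[0.42042377 0.53903244 0.04      ]
[0.50293159 0.69093134 0.04      ]
```

>>> drive_tool --series '[[[0,0,0],[2,-2,-6],5],[[0,0,0],[6,-5.5,-10],5],[[0,0,0],[10,-9.5,-10],5],[[-0.1,0,0.05],[14.5,-13.5,-10],5],[[-0.2,-0.02,0.1],[19,-17.5,-10],5],[[-0.3,-0.03,0.15],[23.5,-21.5,-10],5],[[-0.436,-0.04,0.181],[28,-25.5,-10],5],[[-0.436,-0.04,0.181],[32.5,-29.5,-10],5]]' --grip_force 20

```text
time: 1.2
tcp_pos: [0.3665, -0.1821, 0.3186]
ee_rot: [2.703, -0.001, 0.075]
force: [1.1, -0.7, -0.3]
width: 0.05
gripper_force: 0.0
```

```bash
python3 - <<'E'
from g import *
go(B(-88,0,100),TL)
E
```

```text
turn [ 0.002 -0.001 -0.001] shift cm [ 21.02 -31.12   1.47] t 1.2 z now [ 0.3665 -0.1821  0.3186]
```

>>> drive_tool --series '[[[0,0,0],[3.5,-5.2,0],5],[[0,0,0],[7,-10.4,0],5],[[0,0,0],[10.5,-15.6,0],5],[[0,0,0],[14,-20.8,0],5],[[0,0,0],[17.5,-26,0],5],[[0,0,0],[21,-30.2,1],5],[[0,0,0],[21,-31.1,3],5],[[0,0,0],[21,-31.1,4.5],5]]'

```text
time: 2.2
tcp_pos: [0.5554, 0.0944, 0.1448]
ee_rot: [2.706, 0.002, 0.076]
force: [0.5, 0.1, -0.5]
width: 0.0499
gripper_force: 0.0
```

```bash
python3 - <<'E'
from g import *
go(B(-88,0,10),TL)
s=bot.get_state(); R0=R.from_euler('xyz',s['ee_rot'])
print((proj('scene',s['tcp_pos'])-(220,140))*5, (proj('top',s['tcp_pos'])))
snap('scene','s2',(220,140,100,100),5)
E
```

```text
turn [-0.001  0.002  0.002] shift cm [ 0.16 -0.04  5.82] t 2.2 z now [0.5554 0.0944 0.1448]
[[272.86868864 268.41166822]] [[233.1850261  186.12305401]]
```

View pics/s2.png

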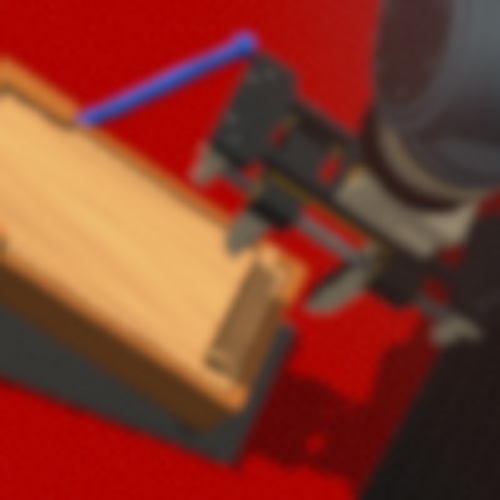

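Fingertips at (232,248) and (315,305) straddle the bar at about (245,310), as predicted. I'll descend and close.

>>> drive_tool --series '[[[0,0,0],[0.2,0,2],5],[[0,0,0],[0.2,0,4],5],[[0,0,0],[0.2,0,5],5],[[0,0,0],[0.2,0,5.5],5],[[0,0,0],[0.2,0,5.8],5],[[0,0,0],[0.2,0,5.8],2],[[0,0,0],[0.2,0,5.8],1.5],[[0,0,0],[0.2,0,5.8],1.5]]' --grip_force 8

```text
time: 3.25
tcp_pos: [0.5597, 0.0702, 0.0939]
ee_rot: [2.706, 0.0, 0.075]
force: [0.1, 0.9, 0.5]
width: 0.0242
gripper_force: 0.0
```

```bash
python3 - <<'E'
from g import *
go(B(-88,0,10),TL)
snap('scene','s3',(220,140,100,100),5)
E
```

```text
turn [-0.001 -0.     0.001] shift cm [-0.1  -0.11  0.17] t 3.25 z now [0.5597 0.0702 0.0939]
```

View pics/s3.png

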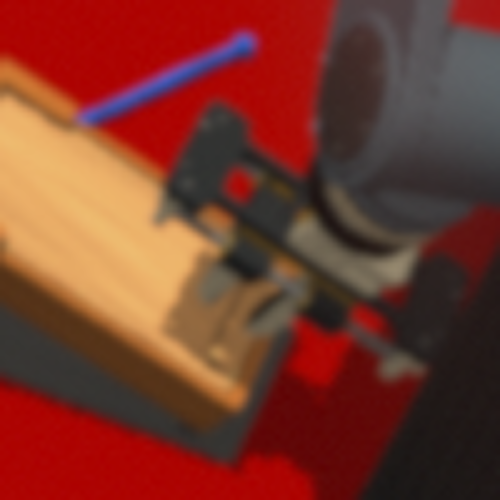

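The bar lies between the fingers, near (235,300). I'll close with a light grip.

>>> drive_tool --series '[[[0,0,0],[0,0,0],0.5],[[0,0,0],[0,0,0],0.5],[[0,0,0],[0,0,0],0.5],[[0,0,0],[0,0,0],0.5],[[0,0,0],[0,0,0],0.5]]' --grip_force 8

```text
time: 3.92
tcp_pos: [0.5594, 0.0718, 0.093]
ee_rot: [2.709, 0.0, 0.075]
force: [-0.9, 10.1, -3.7]
width: 0.0105
gripper_force: 8.0
```

>>> drive_tool --series '[[[0,0,0],[0,-0.08,0],0.5],[[0,0,0],[0,-0.15,0],0.5],[[0,0,0],[0,-0.15,0],0.5]]' --grip_force 10

```text
time: 4.3
tcp_pos: [0.5594, 0.0719, 0.0929]
ee_rot: [2.707, 0.0, 0.075]
force: [-1.5, 6.6, 0.3]
width: 0.0098
gripper_force: 10.0
```

>>> drive_tool --series '[[[0,0,0],[0,-0.1,0],0.5],[[0,0,0],[0,-0.15,0],0.5],[[0,0,0],[0,-0.15,0],0.5]]' --grip_force 40

```text
time: 4.68
tcp_pos: [0.5596, 0.0725, 0.0926]
ee_rot: [2.706, 0.0, 0.075]
force: [-0.3, -0.7, 4.4]
width: 0.0099
gripper_force: 40.0
```

>>> drive_tool --series '[[[0.01,0,0],[0,0.02,-0.2],0.5],[[0.02,0,0],[0,0.03,-0.4],0.5],[[0.03,0,0],[0,0.05,-0.6],0.5],[[0.04,0,0],[0,0.06,-0.83],0.5],[[0.05,0,0],[0,0.08,-1.05],0.5],[[0.05,0,0],[0,0.08,-1.05],0.5]]' --grip_force 40

```text
time: 5.42
tcp_pos: [0.5592, 0.0764, 0.1024]
ee_rot: [2.756, 0.0, 0.075]
force: [0.7, 0.4, -0.6]
width: 0.0096
gripper_force: 40.0
```

>>> drive_tool --series '[[[0,0,0],[0,-0.6,0.03],0.5],[[0,0,0],[0,-1.5,0.07],0.5],[[0,0,0],[0,-2.5,0.12],0.5],[[0,0,0],[0,-3.5,0.17],0.5],[[0,0,0],[0,-4.5,0.22],0.5],[[0,0,0],[0,-5.7,0.26],0.5],[[0,0,0],[0,-6.9,0.3],0.5],[[0,0,0],[0,-8,0.3],0.5]]'

```text
time: 6.42
tcp_pos: [0.5535, 0.15, 0.069]
ee_rot: [2.756, 0.001, 0.075]
force: [-0.1, -0.2, -1.3]
width: 0.0096
gripper_force: 40.0
```

```bash
python3 - <<'E'
from g import *
s=bot.get_state(); print(s['force'],s['torque'],A.T@(s['tcp_pos']-t0))
snap('scene','s4',(170,110,200,150),4)
E
```

```text
[-0.132119   -0.17229722 -1.31713921] [ 0.31184749  0.04436546 -0.00194644] [-0.1700106   0.00079525  0.02298543]
```

View pics/s4.png

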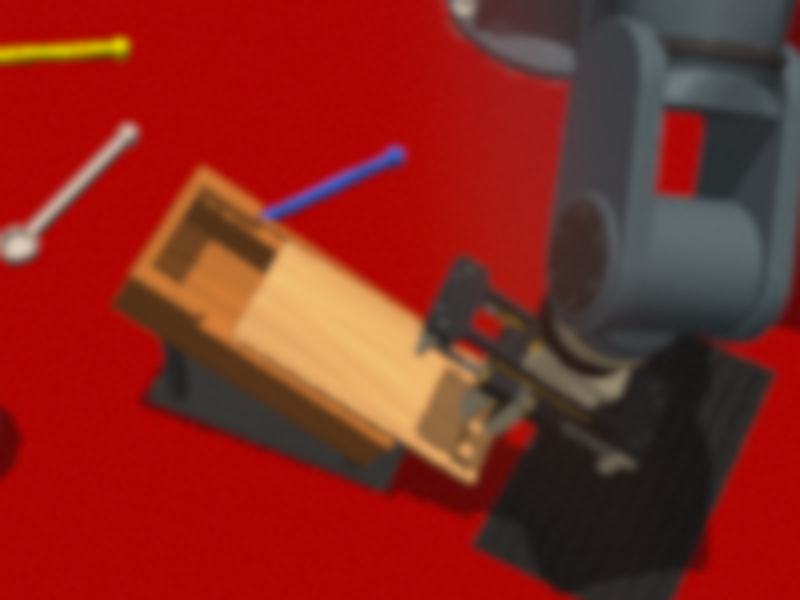

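The lid is 80 mm down the slope and out from under the roofs. I'll lift it square to the slope, then carry it.

>>> drive_tool --series '[[[0,0,0],[0,0,-1],0.5],[[0,0,0],[0,0,-3],0.5],[[0,0,0],[0,0,-6],0.5],[[0,0,0],[0,0,-9],0.5],[[0,0,0],[0,0,-12],0.5],[[0,0,0],[0,-2,-14],0.5],[[0.1,0,0],[0,-5,-15],0.5],[[0.2,0,0],[0,-6,-15],0.5]]'

```text
time: 7.48
tcp_pos: [0.5453, 0.2628, 0.1869]
ee_rot: [2.96, -0.001, 0.077]
force: [0.0, -0.7, -2.0]
width: 0.0096
gripper_force: 40.0
```

```bash
python3 - <<'E'
from g import *
TD=R.from_euler('xyz',[np.pi,0,.0746]).as_matrix()
go([.479,.339,.08],TD)
E
```

```text
turn [ 0.182 -0.001  0.002] shift cm [-6.03 -9.91  9.05] t 7.47 z now [0.5453 0.2628 0.1869]
```

>>> drive_tool --series '[[[0.05,0,0],[-1.5,-2.5,1],0.5],[[0.1,0,0],[-3,-5,3],0.5],[[0.15,0,0],[-4.5,-7.5,5],0.5],[[0.182,0,0],[-6,-9.5,7],0.5],[[0.182,0,0],[-6,-9.9,8.5],0.5],[[0.182,0,0],[-6,-9.9,9],0.5],[[0.182,0,0],[-6,-9.9,9],0.5]]'

```text
time: 8.35
tcp_pos: [0.4801, 0.3366, 0.0795]
ee_rot: [3.138, 0.0, 0.075]
force: [0.5, 0.9, -1.0]
width: 0.0095
gripper_force: 40.0
```

```bash
python3 - <<'E'
from g import *
TD=R.from_euler('xyz',[np.pi,0,.0746]).as_matrix()
go([.479,.339,.016],TD); s=bot.get_state(); print(s['force'],s['torque'])
snap('scene','s5',(230,120,200,150),4)
E
```

```text
turn [0.004 0.    0.   ] shift cm [-0.09 -0.27  6.35] t 8.35 z now [0.4801 0.3366 0.0795]
[ 0.49716617  0.93584489 -1.01156666] [ 0.11609001 -0.01813129  0.01700797]
```

View pics/s5.png

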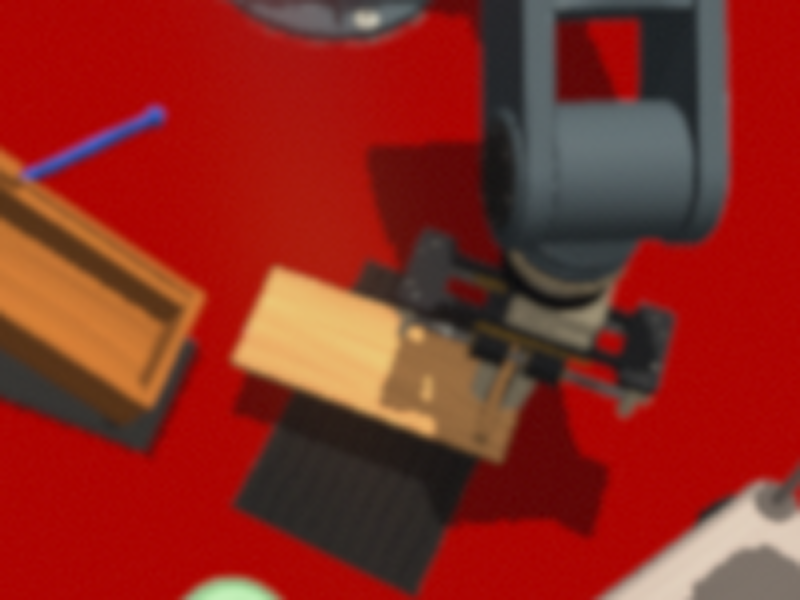

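The lid is held level over the mat. I'll lower it slowly.

>>> drive_tool --series '[[[0,0,0],[0,0,2],0.5],[[0,0,0],[0,0,4],0.5],[[0,0,0],[0,0,5],0.5],[[0,0,0],[0,0,5.6],0.5],[[0,0,0],[0,0,6],0.5],[[0,0,0],[0,0,6.15],0.5],[[0,0,0],[0,0,6.15],0.5]]'

```text
time: 9.28
tcp_pos: [0.4794, 0.3368, 0.0178]
ee_rot: [3.138, 0.0, 0.075]
force: [0.7, -0.8, -0.9]
width: 0.0099
gripper_force: 40.0
```

>>> drive_tool --series '[[[0,0,0],[0,0,0.1],0.5],[[0,0,0],[0,0,0.2],0.5],[[0,0,0],[0,0,0.25],0.5],[[0,0,0],[0,0,0.25],0.5]]'

```text
time: 9.78
tcp_pos: [0.4793, 0.3367, 0.0152]
ee_rot: [3.138, 0.001, 0.075]
force: [0.6, 0.4, -0.1]
width: 0.0097
gripper_force: 40.0
```

>>> drive_tool --series '[[[0,0,0],[0,0,0.1],0.5],[[0,0,0],[0,0,0.2],0.5],[[0,0,0],[0,0,0.2],0.5]]'

```text
time: 10.15
tcp_pos: [0.4794, 0.3367, 0.0151]
ee_rot: [3.138, 0.0, 0.075]
force: [-8.9, -5.7, 24.7]
width: 0.0091
gripper_force: 40.0
```

Contact. Back off slightly, open and rise.

>>> drive_tool --series '[[[0,0,0],[0,0,-0.18],0.5],[[0,0,0],[0,0,-0.18],3],[[0,0,0],[0,0,-0.18],3],[[0,0,0],[0,0,-0.18],3],[[0,0,0],[0,0,-2],3],[[0,0,0],[0,0,-6],3],[[0,0,0],[0,0,-11],3],[[0,0,0],[0,0,-17],3]]'

```text
time: 11.15
tcp_pos: [0.4789, 0.337, 0.1855]
ee_rot: [3.138, 0.001, 0.075]
force: [0.2, 0.4, 0.1]
width: 0.0299
gripper_force: 0.0
```

```bash
python3 - <<'E'
from g import *
TD=R.from_euler('xyz',[np.pi,0,-.09]).as_matrix()
go([.472,-.298,.12],TD)
E
```

```text
turn [0.004 0.001 0.165] shift cm [-5.44 63.25  6.79] t 11.15 z now [0.4789 0.337  0.1855]
```

>>> drive_tool --series '[[[0,0,0],[0,2,-5],4],[[0,0,0],[-0.5,7,-8],4],[[0,0,0.03],[-1,13,-9],4],[[0,0,0.06],[-1.5,19,-9],4],[[0,0,0.09],[-2,25,-9],4],[[0,0,0.12],[-2.5,31,-9],4],[[0,0,0.15],[-3,37,-9],4],[[0,0,0.165],[-3.5,43,-9],4]]'

```text
time: 12.15
tcp_pos: [0.4763, -0.0957, 0.276]
ee_rot: [3.138, -0.002, -0.091]
force: [0.6, -0.1, 0.4]
width: 0.0402
gripper_force: 0.0
```

```bash
python3 - <<'E'
from g import *
TD=R.from_euler('xyz',[np.pi,0,-.09]).as_matrix()
go([.472,-.298,.07],TD)
E
```

```text
turn [ 0.004 -0.002 -0.001] shift cm [ 1.37 20.11 20.68] t 12.15 z now [ 0.4763 -0.0957  0.276 ]
```

>>> drive_tool --series '[[[0,0,0],[0.3,6,0],4],[[0,0,0],[0.7,12,0],4],[[0,0,0],[1,17,2],4],[[0,0,0],[1.4,20,7],4],[[0,0,0],[1.4,20.1,13],4],[[0,0,0],[1.4,20.1,18],4],[[0,0,0],[1.4,20.1,20.6],4],[[0,0,0],[1.4,20.1,20.6],4]]'

```text
time: 13.15
tcp_pos: [0.4719, -0.2956, 0.0688]
ee_rot: [3.139, 0.002, -0.09]
force: [-0.1, 0.1, 0.7]
width: 0.04
gripper_force: 0.0
```

```bash
python3 - <<'E'
from g import *
TD=R.from_euler('xyz',[np.pi,0,-.09]).as_matrix()
go([.472,-.298,.003],TD)
print((proj('scene',bot.get_state()['tcp_pos'])-(130,110))*5)
snap('scene','s6',(130,110,120,100),5)
E
```

```text
turn [0.002 0.002 0.   ] shift cm [0.05 0.23 6.58] t 13.15 z now [ 0.4719 -0.2956  0.0688]
[[283.3464381  180.95443775]]
```

View pics/s6.png

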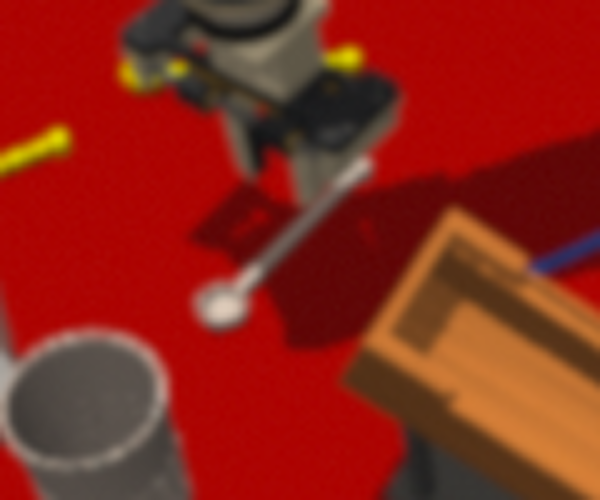

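The spoon lies between the fingers: handle from (240,285) to (365,167), tips at (250,175) and (305,200) above it. I'll descend and close.

>>> drive_tool --series '[[[0,0,0],[0,0.2,3],4],[[0,0,0],[0,0.2,5],4],[[0,0,0],[0,0.2,6],4],[[0,0,0],[0,0.2,6.5],4],[[0,0,0],[0,0.2,6.5],2],[[0,0,0],[0,0.2,6.5],0.5],[[0,0,0],[0,0.2,6.5],0.5],[[0,0,0],[0,0.2,6.5],0.5]]' --grip_force 8

```text
time: 14.2
tcp_pos: [0.4725, -0.2983, 0.0046]
ee_rot: [3.138, -0.0, -0.09]
force: [0.3, -0.4, 3.0]
width: 0.0079
gripper_force: 8.0
```

>>> drive_tool --series '[[[0,0,0],[0,0,0],0.3],[[0,0,0],[0,0,0],0.3],[[0,0,0],[0,0,0],0.3]]' --grip_force 30

```text
time: 14.58
tcp_pos: [0.4725, -0.2984, 0.0046]
ee_rot: [3.138, -0.0, -0.09]
force: [-0.9, 0.5, 5.1]
width: 0.0074
gripper_force: 30.0
```

>>> drive_tool --series '[[[0,0,0],[0,0,-1],0.3],[[0,0,0],[0,0,-4],0.3],[[0,0,0],[0,0,-9],0.3],[[0,0,0],[0,0,-14],0.3],[[0,0,0],[0,0,-20],0.3],[[0,0,0],[0,0,-25],0.3],[[0,0,0],[0,0,-28],0.3],[[0,0,0],[0,0,-29],0.3]]'

```text
time: 15.58
tcp_pos: [0.4727, -0.2973, 0.2962]
ee_rot: [3.137, -0.002, -0.09]
force: [-0.6, 0.3, -0.2]
width: 0.0074
gripper_force: 30.0
```

```bash
cat >> g.py <<'E'
TS=np.c_[A[:,0],-A[:,1],-A[:,2]]
E
python3 - <<'E'
from g import *
s=bot.get_state(); print(s['joint_pos'].round(2),s['width'])
print(R.from_matrix(TS).as_euler('xyz'),B(-14,0,100))
go(B(-14,0,120),TS)
E
```

```text
[-0.64  0.3   1.53 -0.    1.31  1.02] 0.007353549542881075
[ 3.14159265 -0.43633231 -1.49616565] [0.56081753 0.04142388 0.20471412]
turn [-0.304  0.356  1.383] shift cm [  5.59 -35.39   7.18] t 15.57 z now [ 0.4727 -0.2973  0.2962]
```

```bash
sed -i 's/^TS=.*/TS=np.c_[-A[:,0],A[:,1],-A[:,2]]/' g.py
python3 - <<'E'
from g import *
go(B(-4,0,120),TS); print(B(-4,0,120))
E
```

```text
turn [-0.372 -0.318 -1.706] shift cm [  5.74 -34.5    6.76] t 15.57 z now [ 0.4727 -0.2973  0.2962]
[0.56086307 0.04081486 0.22706646]
```

>>> drive_tool --series '[[[0,0,-0.18],[0,0,0],0.3],[[0,0,-0.36],[0,-3,0],0.3],[[0,0,-0.54],[0,-6,0],0.3],[[0,0,-0.72],[0,-9,0],0.3],[[0,0,-0.9],[0,-12,0],0.3],[[0,0,-1.08],[0,-15,0],0.3],[[0,0,-1.26],[1,-18,0],0.3],[[0,0,-1.44],[2,-21,0],0.3]]'

```text
time: 16.58
tcp_pos: [0.5109, -0.0887, 0.2924]
ee_rot: [-3.14, 0.003, 1.356]
force: [0.3, 1.1, -0.7]
width: 0.0073
gripper_force: 30.0
```

```bash
python3 - <<'E'
from g import *
go(B(-4,0,120),TS)
E
```

```text
turn [-0.065 -0.43  -0.284] shift cm [13.74  2.13  6.48] t 16.57 z now [ 0.5109 -0.0887  0.2924]
```

>>> drive_tool --series '[[[-0.02,-0.1,-0.07],[3,0.5,0],0.3],[[-0.03,-0.2,-0.14],[6,1,0],0.3],[[-0.05,-0.3,-0.21],[9,1.5,1],0.3],[[-0.065,-0.43,-0.284],[12,2,3],0.3],[[-0.065,-0.43,-0.284],[13.7,2.1,5],0.3],[[-0.065,-0.43,-0.284],[13.7,2.1,6.5],0.3],[[-0.065,-0.43,-0.284],[13.7,2.1,6.5],0.3]]'

```text
time: 17.45
tcp_pos: [0.5609, 0.0381, 0.2268]
ee_rot: [-3.141, 0.437, 1.639]
force: [-0.0, -0.7, -0.7]
width: 0.0075
gripper_force: 30.0
```

```bash
python3 - <<'E'
from g import *
go(B(-4,0,-32),TS)
n=bot.snapshot('scene')[110:230,180:310,::-1]; m=bot.snapshot('top')[140:240,190:320,::-1]
f=lambda i,k:cv2.resize(i,None,fx=k,fy=k,interpolation=cv2.INTER_CUBIC)
a,b=f(n,3),f(m,3); h=max(a.shape[0],b.shape[0])
p=lambda i:cv2.copyMakeBorder(i,0,h-i.shape[0],0,0,cv2.BORDER_CONSTANT)
cv2.imwrite('pics/s7.png',np.hstack([p(a),p(b)]))
E
```

```text
turn [-0.004  0.001 -0.006] shift cm [ 0.25  0.07 15.06] t 17.45 z now [0.5609 0.0381 0.2268]
```

View pics/s7.png

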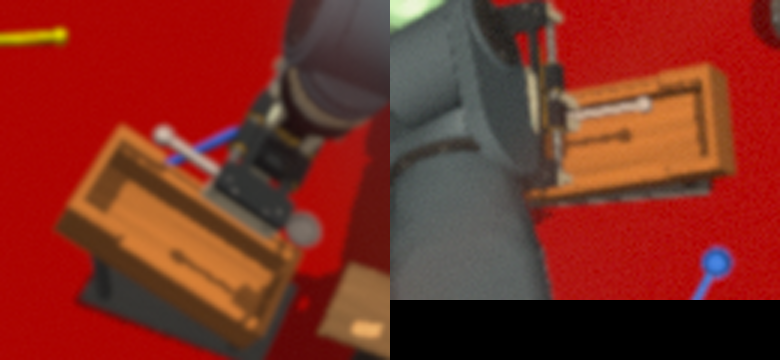

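The spoon is level with the slope, in line with the box and above its middle, with its shadow inside. I'll lower it.

>>> drive_tool --series '[[[0,0,0],[0.2,0.1,3],0.3],[[0,0,0],[0.2,0.1,6],0.3],[[0,0,0],[0.2,0.1,9],0.3],[[0,0,0],[0.2,0.1,11.5],0.3],[[0,0,0],[0.2,0.1,13.5],0.3],[[0,0,0],[0.2,0.1,14.5],0.3],[[0,0,0],[0.2,0.1,14.9],0.3],[[0,0,0],[0.2,0.1,14.9],0.3]]'

```text
time: 18.55
tcp_pos: [0.5674, -0.022, 0.0929]
ee_rot: [3.139, 0.437, 1.638]
force: [1.3, -0.1, -0.3]
width: 0.0078
gripper_force: 30.0
```

>>> drive_tool --series '[[[0,0,0],[0,0,0.1],0.3],[[0,0,0],[0,0,0.2],0.3],[[0,0,0],[0,0,0.2],0.3]]'

```text
time: 18.92
tcp_pos: [0.5672, -0.0228, 0.0906]
ee_rot: [3.139, 0.437, 1.638]
force: [0.5, 0.3, -0.8]
width: 0.0075
gripper_force: 30.0
```

>>> drive_tool --series '[[[0,0,0],[0,0,0.1],0.3],[[0,0,0],[0,0,0.2],0.3],[[0,0,0],[0,0,0.2],0.3]]'

```text
time: 19.3
tcp_pos: [0.5672, -0.0237, 0.0886]
ee_rot: [3.14, 0.437, 1.638]
force: [-0.2, 0.2, -1.2]
width: 0.0075
gripper_force: 30.0
```

```bash
python3 - <<'E'
from g import *
s=bot.get_state(); print(A.T@(s['tcp_pos']-t0),s['force'])
E
```

```text
[-0.00379471  0.00150676 -0.03292363] [-0.15707299  0.15087515 -1.20507305]
```

>>> drive_tool --series '[[[0,0,0],[0,0,0.1],0.3],[[0,0,0],[0,0,0.2],0.3],[[0,0,0],[0,0,0.2],0.3]]'

```text
time: 19.68
tcp_pos: [0.5673, -0.0245, 0.0868]
ee_rot: [3.14, 0.437, 1.638]
force: [-1.1, 0.1, -0.6]
width: 0.0075
gripper_force: 30.0
```

>>> drive_tool --series '[[[0,0,0],[0,0,0.1],0.3],[[0,0,0],[0,0,0.15],0.3],[[0,0,0],[0,0,0.15],0.3]]'

```text
time: 20.05
tcp_pos: [0.5674, -0.0246, 0.0866]
ee_rot: [3.139, 0.437, 1.638]
force: [-5.8, 8.5, 14.2]
width: 0.0075
gripper_force: 30.0
```

Floor reached. Release and withdraw.

>>> drive_tool --series '[[[0,0,0],[0,0,-0.12],0.3],[[0,0,0],[0,0,-0.12],2.4],[[0,0,0],[0,0,-0.12],2.4],[[0,0,0],[0,0,-0.12],2.4],[[0,0,0],[0,0,-1],2.4],[[0,0,0],[0,0,-4],2.4],[[0,0,0],[0,0,-9],2.4],[[0,0,0],[0,0,-14],2.4]]'

```text
time: 21.05
tcp_pos: [0.5628, 0.0347, 0.2141]
ee_rot: [3.14, 0.436, 1.638]
force: [0.7, 0.0, 0.3]
width: 0.0237
gripper_force: 0.0
```

>>> drive_tool --series '[[[0,0,0],[0,0,-4],2.4],[[0,0,0],[-4,-4,-6],2.4],[[0,0,0],[-8,-8,-6],2.4],[[0,0,0],[-12,-12,-6],2.4],[[0,0,0],[-16,-12,-6],2.4],[[0,0,0],[-20,-12,-6],2.4],[[0,0,0],[-24,-12,-6],2.4],[[0,0,0],[-24,-12,-6],2.4]]'

```text
time: 22.05
tcp_pos: [0.4561, -0.1673, 0.3695]
ee_rot: [3.137, 0.438, 1.635]
force: [-0.9, -0.5, 0.2]
width: 0.024
gripper_force: 0.0
```

```bash
python3 - <<'E'
from g import *
print(bot.get_state()['tcp_pos'])
f=lambda i,k:cv2.resize(i,None,fx=k,fy=k,interpolation=cv2.INTER_CUBIC)
a=f(bot.snapshot('scene')[130:300,90:370,::-1],1.9); b=f(bot.snapshot('top')[110:260,150:420,::-1],2.0)
w=max(a.shape[1],b.shape[1]); p=lambda i:cv2.copyMakeBorder(i,0,0,0,w-i.shape[1],cv2.BORDER_CONSTANT)
im=np.vstack([p(a),p(b)])[:600]; cv2.imwrite('pics/s8.png',im)
E
```

```text
[ 0.45611899 -0.16734599  0.36952428]
```

View pics/s8.png

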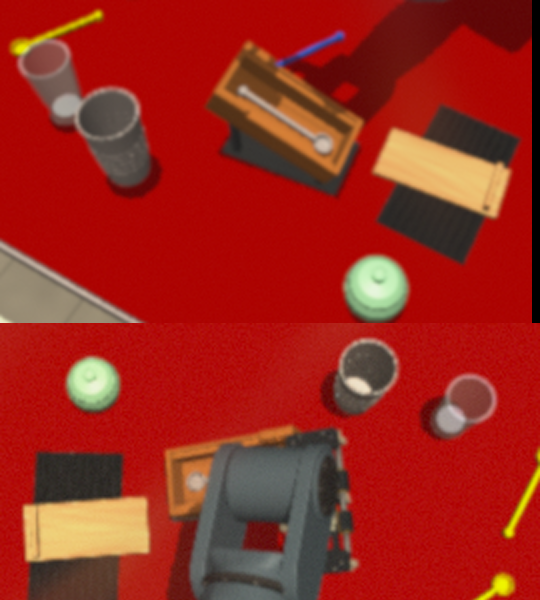

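The picture shows the spoon on the box floor (bowl at 322,145), the lid flat across the mat, and the bystanders unmoved. I'll hand it in.

```bash
python3 -c "
from station import bot
print(bot.job_done())"
```

```text
the job is handed in; nothing more can be done
None
```

I handed the job in at about 22 s; the final pictures show the lid flat and bar up on the mat, the spoon lying inside the open box, and the cup, tumbler and sugar bowl where they started, but no verdict was returned.

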